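# Unlock the tube incubator and hold its lid open

### The job

Pull the flat locking bar lengthwise out of the guides on the front of the tube incubator and lay it gently in the steel tray. Then raise the incubator's lid by its handle to 40 degrees open and finish while still holding it there with the gripper: it falls shut if let go. Leave the other things on the bench where they are.

Things in the scene. Friction and masses are not known exactly. Their poses are not given: they have to be found in the camera images.
- incubator: Benchtop tube incubator, cream box 200 (its x) x 260 (its y) x 110 mm high, fixed to the bench, open on top under its lid. Origin: centre of its underside. Its front faces its -x, its hinge side is +x, z up.
- guides (a point): Point midway between the two steel guides on the incubator's front face, on the locking bar's path: 130 mm in front of the incubator's centre, 84 mm above the bench. The guides are centred 50 mm either side of it along the incubator's y, each 14 mm long in y; they stand out 55 mm from the face, reach from 72 to 101 mm above the bench, and have an opening of 26 mm (x) by 13 mm (z).
- lid (a joint): Angle of the incubator's lid in rad: 0 shut, growing as the front edge rises, stop at 1.35; 40 degrees is 0.698. The grey lid (200 x 260 x 14 mm, about 0.5 kg) turns freely about a hinge along the top rear (+x) edge of the box and falls shut when let go. A dark steel hook on its front edge reaches under the locking bar, so it cannot be raised until the bar is out.
- lid_handle (a point): Middle of the lid's handle: a level round steel rod 12 mm thick, 80 mm long between supports, along the incubator's y. With the lid shut it is 125 mm in front of the incubator's centre, 156 mm above the bench, 32 mm above the lid's top. It moves on an arc about lid_hinge. Pinch it from above, fingers on its front and rear sides; it turns between the pads as the lid rises.
- lid_hinge (a point): Point on the lid's hinge axis (which runs along the incubator's y), at its middle: 100 mm behind the incubator's centre, 110 mm above the bench.
- bar: Loose flat aluminium locking bar, 190 mm long (its y) x 20 mm (its x) x 8 mm thick, about 0.12 kg, with an upright grip tab near its +y end. Origin: centre of the bar's underside. It starts in the guides, underside 80 mm above the bench, axes along the incubator's; it comes out toward +y only, free after about 135 mm (2 to 3 mm of play all round).
- bar_tab (a point): Point to grip on the bar's upright tab, 52 mm above the bar's underside and 90 mm from its middle. The tab is a plate 10 mm thick (bar's y) x 22 mm wide (bar's x), standing to 70 mm above the underside; from above, the fingers go on its +y and -y faces (over 40 mm free to the nearest guide).
- tray: Open steel tray, fixed to the bench, 130 (its x) x 270 (its y) x 30 mm high, walls and floor 5 mm. Origin: centre of its underside, z up. The bar fits in it lengthwise.
- bottle: White bottle 60 mm across, 150 mm high, beside the incubator; to be left alone. Origin: centre of underside.
- jar: Amber jar 70 mm across, 100 mm high, near the incubator's rear; to be left alone. Origin: centre of underside.
- tipbox: Closed box 80 x 120 x 60 mm high, behind the incubator; to be left alone. Origin: centre of underside.
- tuberack: White rack with capped tubes, 90 x 170 x 75 mm high, at the incubator's +y end; to be left alone. Origin: centre of underside.
- smalljar: Small white jar 40 mm across, 45 mm high, in front of the incubator; to be left alone. Origin: centre of underside.
- beaker: White beaker 64 mm across, 70 mm high, beyond the tray; to be left alone. Origin: centre of underside.
- spatula: Thin steel lab spatula 160 x 16 x 6 mm lying on the robot's side of the tray; to be left alone.
Mind the look-alikes: they are no part of the job. Of the things like the bar, leave any that is pink; of the rest the larger one is meant.

How it is judged:
By the outcome, as a careful person would: the job done as asked, in the order asked, and still so for the second after the job is handed in, while the arm keeps its last pose, push and grip.
It also fails if it takes over 61 s, if anything falls off the work surface, if the arm or the gripper's body presses on something with over 40 N, if the wrist force passes 120 N, or if a joint passes its speed limit or range.

### The arm

A 6-joint arm with a two-finger parallel gripper is mounted at the origin on the work surface. World frame = base frame: x ahead of the robot, y to its left, z up, the work surface at z = 0. Lengths are in m, angles in rad, forces in N, time in s.
With the tool pointing down it reaches from about 0.3 to 0.875 m from the base axis. Payload 6.4 kg.
Tool frame: the origin (TCP) lies midway between the tips of the shut fingers; the grasp point (between the pads) lies 19 mm behind it; z points along the fingers, y is the line along which they close (so a half turn about z gives the same grasp; the last joint's range is limited). The gripper opens to 85 mm and grips with 20 to 120 N. Pads are 22 mm wide; open, the fingers measure 114 mm over their backs; the gripper's body (76 mm by 85 mm) begins 54 mm behind the grasp point. The pads swing forward as they close: fully open they stand 13 mm farther back than shut.
Start: joints at [-1.404, 0.181, 1.607, -0, 1.354, -0.206], TCP at [0.209, -0.536, 0.231] pointing down, gripper open.
Joint ranges: [-2.99, 2.99], [-0.89, 2.07], [0.3, 2.58], [-1.14, 4.28], [0, 2.63], [-3.12, 3.12]. Speed limits (rad/s): [2.57, 2.57, 3.01, 3.14, 3.14, 3.14].

### API

Orientations are given as a unit quaternion [w, x, y, z].
In Python, from bench import get_obs, camera, hand_in gives the robot as it stands.
- The arm moves only by the tool carry_out, never from a script. Its argument "plan" is a list that holds one entry, the list of rows, each a list of 7 numbers: the shift along the world's x, y, z in m, then the turn, a rotation vector about the world's x, y, z in rad, then the opening, from 0 (shut) to 1 (fully open). In form: [[[x, y, z, rx, ry, rz, hand], ...]]. A call has exactly 5 rows; each row is the pose to reach, as a shift and turn from the pose commanded when the call began; what a row does not reach only later rows make up. A row lasts 1/12 s, in which the tool goes at most 41.7 mm and 7.16 degrees, less where a joint would pass 70% of its speed; a pose out of reach is approached as far as the arm can. A call with a gripper value outside its range is refused whole. The fingers move at their own pace and stop on an object; the grip force is fixed at half the most. Time passes only in rows, so rows that repeat a pose let the fingers close, or fill a call up. It gives the time, the measured TCP pose, the force, the opening and the grip force at its end, in the units of the state.
- get_obs(): the state, without advancing time (a new reading comes with each control period).
- camera(name): name is "side" or "top"; returns a dict with "pixels" (420x560x3 uint8, red, green, blue), "z_map" (420x560 float32, m along the optical axis (not along the pixel's ray), 0 where there is no reading), "camera_matrix" (3x3 intrinsics, pixels), "k1" (the pictures are not rectified: a ray, as slopes to the right and down, at radius r is drawn at 1 + k1 r^2 times it, then the intrinsics apply), "cam_to_world" (4x4, takes a point from camera to world coordinates). Camera axes: x right, y up, looking along -z (the intrinsics and any distortion apply to the point x, -y, -z); pixel columns grow to the right and rows downward; lengths in m; the calibration is good to about 2 mm. A picture is of the moment at which its call begins.
- hand_in(): hands the job in; it is judged then, once.
The state is a dict: "time_s": time; "q": joint angles; "dq": joint speeds; "joint_efforts": joint torques, N m; "eef_pos": TCP position; "eef_rot": TCP orientation; "wrist_force": force on the tool from outside, world axes, zero at the start; "torque": the same for the moment, N m; "opening": opening from 0.0 (shut) to 1.0 (fully open); "grasp_force": force on a finger pad.
Only numpy, scipy, OpenCV 4.12 (cv2) and the standard library are available. Lean on these libraries where they do the work, as an engineer would, in place of code of your own. Each camera call takes 0.05 s, during which the arm holds its last target. There are 200 camera calls.

## Working session

There is one attempt and no reset: what is moved stays moved. The work goes in short steps, Python scripts to look and compute and a tool call to move; the robot and the scene stay as the last step left them, time stands still between calls to the robot, and variables do not carry over. Pictures are saved under pics/ and viewed, at most 10 in all, crops included, and the job is handed in when it is done.

Besides the shell and the picture viewer there is one more tool, called after "Call:" by a JSON object that holds its "op" and its "data". carry_out: Moves the arm, as the interface text tells. Its arguments: {"type":"object","properties":{"plan":{"type":"array","items":{"type":"array","items":{"type":"array","items":{"type":"number"}}}}},"required":["plan"]}

```bash
mkdir -p pics; cat > h.py <<'E'
import numpy as np, cv2
from bench import get_obs, camera, hand_in
def world(c):
    K=c["camera_matrix"];z=c["z_map"];H,W=z.shape
    u,v=np.meshgrid(np.arange(W),np.arange(H))
    p=np.stack([u,v],-1).reshape(-1,1,2).astype(np.float64)
    n=cv2.undistortPoints(p,K,np.array([c["k1"],0,0,0.])).reshape(H,W,2)
    P=np.stack([n[...,0]*z,-n[...,1]*z,-z,np.ones_like(z)],-1)
    w=(P@c["cam_to_world"].T)[...,:3]; w[z==0]=np.nan
    return w
def save(im,name): cv2.imwrite("pics/"+name,cv2.cvtColor(im,cv2.COLOR_RGB2BGR))
E
python3 - <<'E'
from h import *
for n in("top","side"):
    c=camera(n); np.savez(n+".npz",px=c["pixels"],w=world(c)); save(c["pixels"],n+"0.png"); print(n,c["cam_to_world"].round(3).tolist(),c["k1"])
o=get_obs();print(o)
E
```

```text
top [[0.008, 0.998, -0.068, 0.444], [-1.0, 0.009, 0.004, -0.016], [0.005, 0.067, 0.998, 1.433], [0.0, 0.0, 0.0, 1.0]] -0.16426263216419837
side [[-0.964, 0.159, -0.212, 0.311], [-0.265, -0.61, 0.747, 0.726], [-0.011, 0.777, 0.63, 0.758], [0.0, 0.0, 0.0, 1.0]] 0.010301793141631242
{'time_s': 0.1, 'q': array([-1.40428480e+00,  1.81465626e-01,  1.60788038e+00, -1.42404350e-05,
        1.35383554e+00, -2.06305769e-01]), 'dq': array([ 0.00161697, -0.00089309, -0.00238563, -0.00057626, -0.00121751,
       -0.00011072]), 'joint_efforts': array([ 7.37656374e-04, -4.45877230e+01, -3.52239311e+01, -1.96817537e-04,
        4.13246293e-03,  3.11053498e-05]), 'eef_pos': array([ 0.20936366, -0.53499879,  0.23048824]), 'eef_rot': array([-7.94426761e-04,  9.82675565e-01,  1.85332414e-01,  8.85544316e-06]), 'wrist_force': array([-0.14215554, -0.016557  ,  0.0317542 ]), 'torque': array([-0.02546765, -0.00798633,  0.01796972]), 'grasp_force': 0.0, 'opening': 1.0024130947160956}
```

View pics/top0.png

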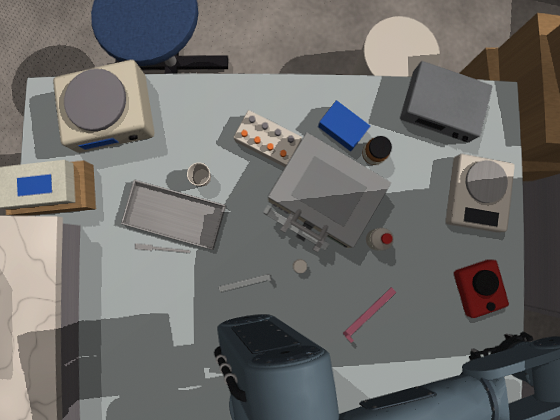

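View pics/side0.png

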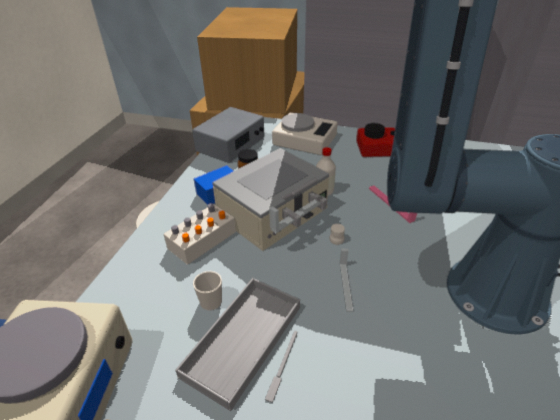

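The top view shows three bar-like things: the one in the guides at about (297,228), a loose grey one at (245,284) and a pink one at (370,313). The tray is at (173,214) and the incubator lid at (328,188). The side view shows the tab standing at the tray end of the guides, near (275,218). Next I'll measure these and make an enlarged crop.

```bash
cat > m.py <<'E'
from h import *
T=np.load("top.npz");S=np.load("side.npz")
w=T["w"]
def rect(m,name):
    p=w[m][:,:2].astype(np.float32); r=cv2.minAreaRect(p*1000); print(name,len(p),[np.round(x,1) for x in r]); print(np.round(cv2.boxPoints(r)).tolist()); return r
def win(a,b,c,d):
    m=np.zeros(w.shape[:2],bool);m[b:d,a:c]=1;return m
z=w[...,2]
m=win(250,120,400,260)&(z>.117)&(z<.131)
n,l,st,_=cv2.connectedComponentsWithStats(m.astype(np.uint8));k=1+np.argmax(st[1:,4])
rect(l==k,"lid")
rect(win(110,170,240,260)&(z>.023)&(z<.037),"tray")
rect(win(205,260,285,300)&(z>.004)&(z<.1),"loose grey")
m=win(205,260,285,300)&(z>.004);print("z",np.nanmax(z[m]))
for nm,q in(("bench",(300,360)),): print(z[340,180],z[290,180])
for (u,v) in ((297,228),(268,210),(320,240),(302,222)): print(u,v,w[v,u].round(3))
a=cv2.resize(T["px"][185:265,245:345],None,fx=6,fy=6,interpolation=cv2.INTER_CUBIC)[:, :600]
b=cv2.resize(T["px"][255:345,205:405],None,fx=3,fy=3)
b=cv2.copyMakeBorder(b,0,0,0,0,0)[:110+160]
s=cv2.resize(S["px"][170:260,250:350],None,fx=6,fy=6,interpolation=cv2.INTER_CUBIC)
save(np.hstack([cv2.resize(a,(400,320)),cv2.resize(s,(400,320))]),"crop1.png")
E
python3 m.py
```

```text
lid 7427 [array([ 591.9, -155.7]), array([262. , 206.4]), np.float64(60.0)]
[[437.0, -218.0], [616.0, -321.0], [747.0, -94.0], [568.0, 9.0]]
tray 533 [array([569.3, 260.8]), array([271.4, 208.5]), np.float64(75.0)]
[[434.0, 157.0], [635.0, 103.0], [705.0, 365.0], [504.0, 419.0]]
loose grey 327 [array([351.3,  71.1]), array([109.4, 216.2]), np.float64(0.6)]
[[296.0, 179.0], [298.0, -38.0], [407.0, -36.0], [405.0, 180.0]]
z 0.06014021474147513
0.0032318742874464235 -0.0008412863868600962
297 228 [ 0.494 -0.074  0.091]
268 210 [0.537 0.002 0.147]
320 240 [ 0.462 -0.129  0.16 ]
302 222 [ 0.514 -0.092  0.001]
```

View pics/crop1.png

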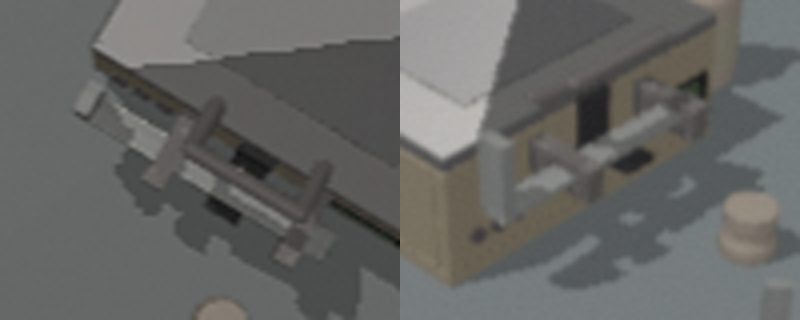

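The crops show the bar in the guides. Its tab is at (268,210) in the top view, the hook sits in the middle, and the handle is above it. Candidates: in-guide bar (297,228), loose grey (245,284), pink (370,313). The pink one is excluded. The one in the guides with the upright tab is the larger of the other two (about 190 mm against 130 mm). I'll refine the poses now.

```bash
cat > m2.py <<'E'
from h import *
T=np.load("top.npz");S=np.load("side.npz")
c=np.array([.592,-.156])
def loc(p,c,yaw):
    d=p[...,:2]-c; C,s=np.cos(yaw),np.sin(yaw)
    return np.stack([d[...,0]*C+d[...,1]*s,-d[...,0]*s+d[...,1]*C],-1)
yaw=-np.pi/6
for nm,D in(("top",T),("side",S)):
    w=D["w"]; L=loc(w,c,yaw); z=w[...,2]; near=(abs(L[...,0])<.25)&(abs(L[...,1])<.25)
    m=near&(abs(z-.124)<.006)&(abs(L[...,1])<.14)&(L[...,0]>-.11)&(L[...,0]<.11)
    a=L[m]
    for k in range(-10,11,5):
        y=k/100; q=a[abs(a[:,1]-y)<.004]; print(nm,"y",y,"x",q[:,0].min().round(4),q[:,0].max().round(4),"z",np.median(z[m]).round(4)) if len(q) else 0
    for k in(-6,0,6):
        q=a[abs(a[:,0]-k/100)<.004]; print(nm,"x",k/100,"y",q[:,1].min().round(4),q[:,1].max().round(4)) if len(q) else 0
    m=near&(z>.10)&(z<.156)&(L[...,0]<-.112)&(L[...,1]>.06)
    v,u=np.where(m); print("tab",len(u)); 
    for i in range(0,len(u),max(1,len(u)//14)): print(u[i],v[i],L[v[i],u[i]].round(4),z[v[i],u[i]].round(3))
    m=near&(z>.145)&(z<.175)&(L[...,0]<-.08)&(abs(L[...,1])<.06); print("handle",L[m].mean(0).round(4),L[m].min(0).round(4),L[m].max(0).round(4),np.percentile(z[m],95))
    m=near&(z>.083)&(z<.093)&(L[...,0]<-.112); print("bar",np.median(L[m],0).round(4),L[m].min(0).round(4),L[m].max(0).round(4))
# tray, loose bar
for nm,D in(("top",T),("side",S)):
    w=D["w"];z=w[...,2]
    b=(110,170,240,260) if nm=="top" else (170,270,305,405)
    m=np.zeros(z.shape,bool);m[b[1]:b[3],b[0]:b[2]]=1
    m&=(abs(z-.029)<.004)
    n,l,st,_=cv2.connectedComponentsWithStats(m.astype(np.uint8))
    t=l==1+np.argmax(st[1:,4])
    r=cv2.minAreaRect((w[t][:,:2]*1000).astype(np.float32));print(nm,"tray",st[1:,4],r,cv2.boxPoints(r).round().tolist())
w=T["w"];print("loose ends",w[289,221],w[278,270],"inside tray floor",w[214,173],"beaker",w[172,200],"rack",w[115,245],w[160,285])
E
python3 m2.py
```

```text
top y -0.1 x -0.0987 0.102 z 0.1239
top y -0.05 x -0.098 0.1028 z 0.1239
top y 0.0 x -0.097 0.1023 z 0.1239
top y 0.05 x -0.0965 0.1026 z 0.1239
top y 0.1 x -0.0954 0.1027 z 0.1239
top x -0.06 y -0.1275 0.1292
top x 0.0 y -0.1294 0.1288
top x 0.06 y -0.1294 0.1282
tab 43
268 205 [-0.1158  0.1157] 0.147
269 206 [-0.117  0.112] 0.152
268 207 [-0.1202  0.1131] 0.147
271 207 [-0.1155  0.1072] 0.134
268 208 [-0.1226  0.1117] 0.151
271 208 [-0.116   0.1071] 0.107
267 209 [-0.1259  0.1127] 0.148
265 210 [-0.1306  0.1159] 0.146
268 210 [-0.1268  0.1093] 0.147
265 211 [-0.133   0.1144] 0.15
269 211 [-0.1257  0.1074] 0.112
266 212 [-0.1336  0.1112] 0.145
264 213 [-0.1369  0.1158] 0.114
267 213 [-0.1346  0.1076] 0.147
267 214 [-0.136   0.1071] 0.13
handle [-0.12    0.0008] [-0.1281 -0.0448] [-0.1024  0.0461] 0.16368872183937694
bar [-0.1291  0.0294] [-0.1522 -0.0707] [-0.1161  0.1135]
side y -0.1 x -0.0976 0.098 z 0.1251
side y -0.05 x -0.0963 0.0986 z 0.1251
side y 0.0 x -0.0984 0.1008 z 0.1251
side y 0.05 x -0.0986 0.0996 z 0.1251
side y 0.1 x -0.0951 0.0997 z 0.1251
side x -0.06 y -0.1251 0.
[... 662 characters left out ...]
] [-0.1122  0.1198]
top tray [ 3  1  2 78  1  1  2 45  2  2 84 96 37 30 42 17  6] ((481.7532043457031, 149.92868041992188), (41.966590881347656, 118.37149047851562), 53.66155242919922) [[422.0, 168.0], [517.0, 98.0], [542.0, 132.0], [447.0, 202.0]]
side tray [976  48   7  39] ((532.0325927734375, 272.78717041015625), (271.7278137207031, 131.74595642089844), 75.05887603759766) [[433.0, 159.0], [561.0, 125.0], [631.0, 387.0], [503.0, 421.0]]
loose ends [0.32402561 0.13369012 0.00569292] [ 0.35949925 -0.00383818  0.05756779] inside tray floor [0.53358305 0.27358747 0.0033469 ] beaker [0.65370908 0.19839729 0.00605226] rack [0.80794506 0.0699447  0.05181839] [ 0.68213372 -0.04206127  0.05101771]
```

Call:
{"op": "carry_out", "data": {"plan": [[[0.016,0.027,0,0,0,-0.045,0.6],[0.033,0.054,0,0,0,-0.09,0.6],[0.05,0.081,0,0,0,-0.135,0.6],[0.066,0.108,0,0,0,-0.18,0.6],[0.082,0.135,0,0,0,-0.224,0.6]]]}}

```text
time_s: 0.52
eef_pos: [0.2918, -0.3989, 0.2308]
eef_rot: [-0.0, 0.997, 0.073, -0.0]
wrist_force: [0.2, -1.1, 0.2]
opening: 0.602
grasp_force: 0.0
```

Call:
{"op": "carry_out", "data": {"plan": [[[0.016,0.027,0,0,0,-0.045,0.6],[0.033,0.054,0,0,0,-0.09,0.6],[0.05,0.081,0,0,0,-0.135,0.6],[0.066,0.108,0,0,0,-0.18,0.6],[0.082,0.135,0,0,0,-0.224,0.6]]]}}

```text
time_s: 0.93
eef_pos: [0.3738, -0.2639, 0.231]
eef_rot: [-0.0, 0.999, -0.039, -0.0]
wrist_force: [0.7, -0.0, 0.0]
opening: 0.6
grasp_force: 0.0
```

Call:
{"op": "carry_out", "data": {"plan": [[[0.016,0.027,0,0,0,-0.045,0.6],[0.033,0.054,0,0,0,-0.09,0.6],[0.05,0.081,0,0,0,-0.135,0.6],[0.066,0.108,0,0,0,-0.18,0.6],[0.082,0.135,0,0,0,-0.224,0.6]]]}}

```text
time_s: 1.35
eef_pos: [0.4558, -0.1289, 0.2311]
eef_rot: [-0.0, 0.989, -0.15, -0.0]
wrist_force: [-0.1, -0.0, -0.7]
opening: 0.603
grasp_force: 0.0
```

Call:
{"op": "carry_out", "data": {"plan": [[[0.016,0.027,0,0,0,-0.045,0.6],[0.033,0.054,0,0,0,-0.09,0.6],[0.05,0.081,0,0,0,-0.135,0.6],[0.066,0.108,0,0,0,-0.18,0.6],[0.082,0.135,0,0,0,-0.225,0.6]]]}}

```text
time_s: 1.77
eef_pos: [0.5378, 0.0061, 0.2309]
eef_rot: [0.0, 0.966, -0.26, -0.0]
wrist_force: [-0.1, -0.5, 0.4]
opening: 0.601
grasp_force: 0.0
```

Call:
{"op": "carry_out", "data": {"plan": [[[0,0,-0.025,0,0,0,0.6],[0,0,-0.05,0,0,0,0.6],[0,0,-0.075,0,0,0,0.6],[0,0,-0.1,0,0,0,0.6],[0,0,-0.116,0,0,0,0.6]]]}}

```text
time_s: 2.18
eef_pos: [0.5357, 0.0051, 0.1123]
eef_rot: [0.0, 0.966, -0.259, -0.002]
wrist_force: [-0.0, 0.1, -0.6]
opening: 0.602
grasp_force: 0.0
```

```bash
python3 - <<'E'
from h import *
o=get_obs();print(o["eef_pos"],o["wrist_force"])
c=camera("side");t=camera("top")
a=cv2.resize(c["pixels"][150:270,220:340],(400,400),interpolation=cv2.INTER_CUBIC)
b=cv2.resize(t["pixels"][150:270,220:340],(400,400),interpolation=cv2.INTER_CUBIC)
save(np.hstack([a,b]),"pre.png")
E
```

```text
[0.53566427 0.00508184 0.11226037] [-0.00935054  0.12942957 -0.64549408]
```

View pics/pre.png

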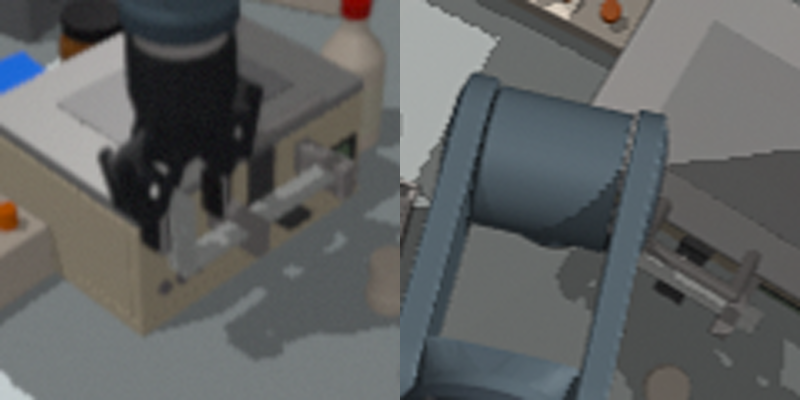

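The side crop shows the two fingers either side of the tab, which is at about crop pixel (185,215). I'll close now.

Call:
{"op": "carry_out", "data": {"plan": [[[0,0,0,0,0,0,0.0],[0,0,0,0,0,0,0.0],[0,0,0,0,0,0,0.0],[0,0,0,0,0,0,0.0],[0,0,0,0,0,0,0.0]]]}}

```text
time_s: 2.7
eef_pos: [0.5386, 0.0043, 0.117]
eef_rot: [-0.0, 0.966, -0.259, 0.001]
wrist_force: [-0.2, 0.5, 5.9]
opening: 0.103
grasp_force: 61.3
```

Call:
{"op": "carry_out", "data": {"plan": [[[0,0,0,0,0,0,0.0],[0,0,0,0,0,0,0.0],[0,0,0,0,0,0,0.0],[0,0,0,0,0,0,0.0],[0,0,0,0,0,0,0.0]]]}}

```text
time_s: 3.12
eef_pos: [0.5386, 0.0043, 0.1169]
eef_rot: [-0.0, 0.966, -0.259, 0.001]
wrist_force: [-0.2, 0.7, 6.2]
opening: 0.111
grasp_force: 61.4
```

Call:
{"op": "carry_out", "data": {"plan": [[[0,0,0.002,0,0,0,0.0],[0.003,0.005,0.002,0,0,0,0.0],[0.006,0.01,0.002,0,0,0,0.0],[0.01,0.017,0.002,0,0,0,0.0],[0.015,0.026,0.002,0,0,0,0.0]]]}}

```text
time_s: 3.53
eef_pos: [0.5526, 0.0311, 0.117]
eef_rot: [0.0, 0.966, -0.259, -0.0]
wrist_force: [-0.3, 0.1, -0.3]
opening: 0.11
grasp_force: 60.5
```

Call:
{"op": "carry_out", "data": {"plan": [[[0.005,0.009,0,0,0,0,0.0],[0.011,0.019,0,0,0,0,0.0],[0.017,0.0295,0,0,0,0,0.0],[0.024,0.0415,0,0,0,0,0.0],[0.03,0.052,0,0,0,0,0.0]]]}}

```text
time_s: 3.95
eef_pos: [0.5832, 0.0841, 0.1172]
eef_rot: [-0.0, 0.966, -0.259, 0.0]
wrist_force: [-0.5, 0.2, -0.5]
opening: 0.105
grasp_force: 60.4
```

Call:
{"op": "carry_out", "data": {"plan": [[[0.005,0.009,0,0,0,0,0.0],[0.011,0.019,0,0,0,0,0.0],[0.017,0.0295,0,0,0,0,0.0],[0.024,0.0415,0,0,0,0,0.0],[0.03,0.052,0,0,0,0,0.0]]]}}

```text
time_s: 4.37
eef_pos: [0.6131, 0.1357, 0.1173]
eef_rot: [-0.0, 0.966, -0.259, 0.0]
wrist_force: [0.4, 0.4, -0.8]
opening: 0.103
grasp_force: 60.3
```

```bash
python3 - <<'E'
from h import *
o=get_obs();print(o["eef_pos"],o["wrist_force"],o["torque"],o["q"])
c=camera("side");save(c["pixels"],"out.png")
w=world(c);np.savez("side1.npz",px=c["pixels"],w=w)
E
```

```text
[0.61311687 0.13568208 0.11726796] [ 0.41053489  0.40174306 -0.75558454] [ 0.08622169 -0.11250247  0.00987965] [2.90085020e-02 4.12902445e-01 1.55675781e+00 1.42553212e-04
 1.17177379e+00 2.12398577e+00]
```

View pics/out.png

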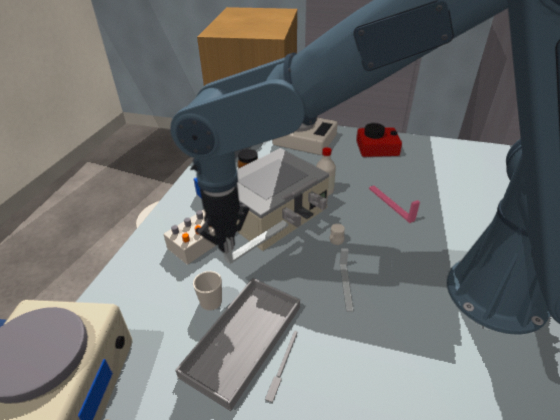

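The bar is clear of the guides. Its tail is near (297,228), just past the guide at (293,215). I'll measure how it hangs, then lift.

```bash
python3 - <<'E'
from h import *
w=np.load("side1.npz")["w"]
for u,v in((245,251),(255,247),(265,243),(275,239),(285,234),(292,230)): print(u,v,w[v,u].round(4))
E
```

```text
245 251 [0.5815 0.1017 0.0881]
255 247 [ 5.964e-01 -1.700e-03 -1.000e-04]
265 243 [ 0.5684 -0.0044  0.019 ]
275 239 [ 0.5496 -0.0336  0.0113]
285 234 [ 0.5315 -0.0694  0.0021]
292 230 [ 0.5183 -0.0963 -0.0034]
```

Call:
{"op": "carry_out", "data": {"plan": [[[0.002,0.003,0.012,0,0,0,0.0],[0.004,0.007,0.028,0,0,0,0.0],[0.004,0.007,0.046,0,0,0,0.0],[0.004,0.007,0.064,0,0,0,0.0],[0.004,0.007,0.08,0,0,0,0.0]]]}}

```text
time_s: 4.83
eef_pos: [0.6167, 0.1413, 0.1994]
eef_rot: [-0.0, 0.966, -0.259, 0.001]
wrist_force: [-0.0, -0.3, -0.5]
opening: 0.107
grasp_force: 60.4
```

Call:
{"op": "carry_out", "data": {"plan": [[[-0.004,0.015,0,0,0,0.02,0.0],[-0.01,0.035,0,0,0,0.05,0.0],[-0.017,0.06,0,0,0,0.08,0.0],[-0.024,0.085,0,0,0,0.11,0.0],[-0.03,0.107,0,0,0,0.13,0.0]]]}}

```text
time_s: 5.25
eef_pos: [0.5853, 0.2501, 0.1973]
eef_rot: [-0.0, 0.981, -0.195, -0.0]
wrist_force: [0.4, -1.2, -0.9]
opening: 0.108
grasp_force: 60.3
```

Call:
{"op": "carry_out", "data": {"plan": [[[-0.007,0.024,0,0,0,0.03,0.0],[-0.014,0.05,0,0,0,0.06,0.0],[-0.021,0.075,0,0,0,0.09,0.0],[-0.027,0.097,0,0,0,0.115,0.0],[-0.032,0.11,0,0,0,0.13,0.0]]]}}

```text
time_s: 5.67
eef_pos: [0.5529, 0.3611, 0.1972]
eef_rot: [-0.0, 0.992, -0.13, -0.0]
wrist_force: [-0.3, 0.0, -0.4]
opening: 0.105
grasp_force: 60.4
```

```bash
python3 - <<'E'
from h import *
o=get_obs();print(o["eef_pos"],o["eef_rot"],o["wrist_force"])
c=camera("side");save(c["pixels"][150:],"over.png")
w=world(c);np.savez("side2.npz",px=c["pixels"],w=w)
E
```

```text
[0.55294887 0.36105938 0.19720325] [-1.96549480e-04  9.91507189e-01 -1.30051244e-01 -3.59703193e-04] [-0.34387735  0.02171036 -0.44745524]
```

View pics/over.png

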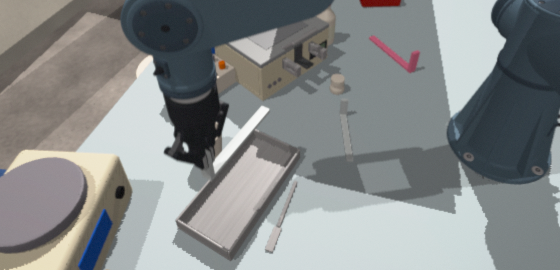

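The bar hangs level over the tray, running from (212,170) to (265,112) in this crop. I'll check its height and line numerically.

```bash
python3 - <<'E'
from h import *
w=np.load("side2.npz")["w"]
for u,v in((220,318),(230,306),(240,294),(250,283),(260,269)): print(u,v,w[v,u].round(4))
z=w[...,2];m=np.zeros(z.shape,bool);m[255:330,205:272]=1
m&=(z>.13)&(z<.185)&(w[...,1]<.34)
p=w[m];print(len(p),np.percentile(p,[2,50,98],axis=0).round(4))
v=np.linalg.svd(p-p.mean(0),full_matrices=False)[2][0];print(v)
r=cv2.minAreaRect((p[:,:2]*1000).astype(np.float32));print(r)
E
```

```text
220 318 [0.5372 0.3414 0.1653]
230 306 [0.5294 0.3132 0.1659]
240 294 [0.5213 0.2829 0.1659]
250 283 [0.5131 0.2507 0.163 ]
260 269 [0.5042 0.2153 0.1674]
829 [[0.4989 0.1863 0.161 ]
 [0.5258 0.2696 0.1671]
 [0.5491 0.3374 0.1695]]
[ 0.25496055  0.96691997 -0.00780308]
((524.9851684570312, 260.1180419921875), (166.7308807373047, 22.338088989257812), 75.09144592285156)
```

Call:
{"op": "carry_out", "data": {"plan": [[[0,0,-0.02,0,0,0,0.0],[0,0,-0.045,0,0,0,0.0],[0,0,-0.07,0,0,0,0.0],[0,0,-0.095,0,0,0,0.0],[0,0,-0.11,0,0,0,0.0]]]}}

```text
time_s: 6.13
eef_pos: [0.5528, 0.3571, 0.0841]
eef_rot: [0.001, 0.991, -0.132, -0.002]
wrist_force: [-1.1, 0.8, -1.0]
opening: 0.107
grasp_force: 60.3
```

Call:
{"op": "carry_out", "data": {"plan": [[[0,0,-0.01,0,0,0,0.0],[0,0,-0.019,0,0,0,0.0],[0,0,-0.028,0,0,0,0.0],[0,0,-0.035,0,0,0,0.0],[0,0,-0.038,0,0,0,0.0]]]}}

```text
time_s: 6.55
eef_pos: [0.5544, 0.3583, 0.0488]
eef_rot: [0.0, 0.991, -0.132, -0.0]
wrist_force: [-0.3, 0.1, -0.9]
opening: 0.106
grasp_force: 60.3
```

Call:
{"op": "carry_out", "data": {"plan": [[[0,0,-0.001,0,0,0,0.0],[0,0,-0.002,0,0,0,0.0],[0,0,-0.003,0,0,0,0.0],[0,0,-0.004,0,0,0,0.0],[0,0,-0.004,0,0,0,0.0]]]}}

```text
time_s: 6.97
eef_pos: [0.5546, 0.3586, 0.0456]
eef_rot: [-0.0, 0.991, -0.132, 0.0]
wrist_force: [-0.6, -0.5, -1.0]
opening: 0.107
grasp_force: 60.3
```

Call:
{"op": "carry_out", "data": {"plan": [[[0,0,-0.001,0,0,0,0.0],[0,0,-0.002,0,0,0,0.0],[0,0,-0.003,0,0,0,0.0],[0,0,-0.003,0,0,0,0.0],[0,0,-0.003,0,0,0,0.0]]]}}

```text
time_s: 7.38
eef_pos: [0.5544, 0.3585, 0.0422]
eef_rot: [0.0, 0.991, -0.132, -0.0]
wrist_force: [0.3, 0.1, -1.1]
opening: 0.108
grasp_force: 60.3
```

Call:
{"op": "carry_out", "data": {"plan": [[[0,0,-0.001,0,0,0,0.0],[0,0,-0.002,0,0,0,0.0],[0,0,-0.002,0,0,0,0.0],[0,0,-0.002,0,0,0,0.0],[0,0,-0.002,0,0,0,0.0]]]}}

```text
time_s: 7.8
eef_pos: [0.5546, 0.3586, 0.0421]
eef_rot: [-0.0, 0.991, -0.132, 0.0]
wrist_force: [-4.4, -1.6, 11.5]
opening: 0.104
grasp_force: 62.2
```

Call:
{"op": "carry_out", "data": {"plan": [[[0,0,0.001,0,0,0,0.0],[0,0,0.0015,0,0,0,0.0],[0,0,0.0015,0,0,0,0.3],[0,0,0.0015,0,0,0,0.5],[0,0,0.0015,0,0,0,0.6]]]}}

```text
time_s: 8.22
eef_pos: [0.5544, 0.3584, 0.0416]
eef_rot: [0.0, 0.991, -0.132, -0.0]
wrist_force: [-0.2, -0.6, 0.4]
opening: 0.524
grasp_force: 0.0
```

Call:
{"op": "carry_out", "data": {"plan": [[[0,0,0,0,0,0,0.6],[0,0,0,0,0,0,0.6],[0,0,0.01,0,0,0,0.6],[0,0,0.025,0,0,0,0.6],[0,0,0.045,0,0,0,0.6]]]}}

```text
time_s: 8.63
eef_pos: [0.5537, 0.3581, 0.087]
eef_rot: [0.001, 0.991, -0.132, -0.001]
wrist_force: [0.3, -0.1, 0.2]
opening: 0.599
grasp_force: 0.0
```

Call:
{"op": "carry_out", "data": {"plan": [[[0,0,0.03,0,0,0,0.6],[0,0,0.065,0,0,0,0.6],[0,0,0.1,0,0,0,0.6],[0,0,0.135,0,0,0,0.6],[0,0,0.16,0,0,0,0.6]]]}}

```text
time_s: 9.05
eef_pos: [0.5555, 0.359, 0.253]
eef_rot: [-0.002, 0.991, -0.132, 0.003]
wrist_force: [-0.0, 0.5, 1.0]
opening: 0.6
grasp_force: 0.0
```

```bash
python3 - <<'E'
from h import *
o=get_obs();print(o["eef_pos"],o["eef_rot"],o["q"])
c=camera("side");save(c["pixels"],"laid.png")
t=camera("top");w=world(t);np.savez("top3.npz",px=t["pixels"],w=w)
E
```

```text
[0.55547519 0.35900139 0.25300474] [-0.00155562  0.99128969 -0.13166287  0.00268549] [ 3.94706599e-01  3.50018210e-01  1.35409891e+00 -1.07559056e-05
  1.43126850e+00  2.22959820e+00]
```

View pics/laid.png

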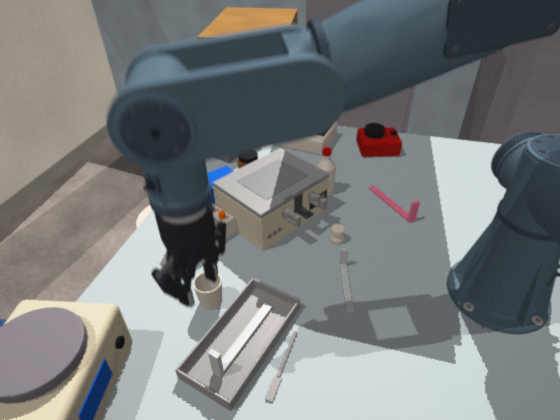

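The bar lies flat in the tray, from the tab at (215,362) to its far end at (270,308). Next I go to the handle.

Call:
{"op": "carry_out", "data": {"plan": [[[-0.004,-0.028,0,0,0,0.08,0.6],[-0.009,-0.058,0,0,0,0.17,0.6],[-0.014,-0.089,0,0,0,0.26,0.6],[-0.018,-0.12,0,0,0,0.35,0.6],[-0.023,-0.151,0,0,0,0.437,0.6]]]}}

```text
time_s: 9.57
eef_pos: [0.5308, 0.2063, 0.2474]
eef_rot: [0.0, 0.996, 0.089, 0.0]
wrist_force: [0.5, -0.5, 0.1]
opening: 0.599
grasp_force: 0.0
```

Call:
{"op": "carry_out", "data": {"plan": [[[-0.004,-0.03,0,0,0,0.087,0.6],[-0.009,-0.06,0,0,0,0.174,0.6],[-0.014,-0.09,0,0,0,0.261,0.6],[-0.018,-0.12,0,0,0,0.349,0.6],[-0.023,-0.151,0,0,0,0.437,0.6]]]}}

```text
time_s: 9.98
eef_pos: [0.5079, 0.0553, 0.2475]
eef_rot: [0.0, 0.953, 0.302, 0.0]
wrist_force: [1.3, 0.4, -0.5]
opening: 0.602
grasp_force: 0.0
```

Call:
{"op": "carry_out", "data": {"plan": [[[-0.004,-0.035,0,0,0,0.1,0.6],[-0.009,-0.07,0,0,0,0.2,0.6],[-0.014,-0.105,0,0,0,0.3,0.6],[-0.02,-0.135,0,0,0,0.39,0.6],[-0.023,-0.15,0,0,0,0.437,0.6]]]}}

```text
time_s: 10.4
eef_pos: [0.4846, -0.0966, 0.2475]
eef_rot: [0.001, 0.866, 0.501, -0.0]
wrist_force: [0.7, 1.0, -0.5]
opening: 0.6
grasp_force: 0.0
```

Call:
{"op": "carry_out", "data": {"plan": [[[0,0,0,0,0,0,0.6],[0,0,-0.012,0,0,0,0.6],[0,0,-0.025,0,0,0,0.6],[0,0,-0.035,0,0,0,0.6],[0,0,-0.04,0,0,0,0.6]]]}}

```text
time_s: 10.82
eef_pos: [0.4845, -0.0918, 0.2047]
eef_rot: [-0.001, 0.866, 0.5, -0.001]
wrist_force: [0.8, 1.0, -0.5]
opening: 0.596
grasp_force: 0.0
```

```bash
python3 - <<'E'
from h import *
o=get_obs();print(o["eef_pos"],o["eef_rot"],o["q"],o["wrist_force"])
c=camera("side");save(cv2.resize(c["pixels"][90:260,200:360],(560,595)),"handle.png")
w=world(c);L=w[...,:2]-[.592,-.156];x=L[...,0]*.866-L[...,1]*.5;y=L[...,0]*.5+L[...,1]*.866;z=w[...,2]
m=(z>.15)&(z<.166)&(x<-.105)&(x>-.14)&(abs(y)<.05);print(m.sum(),np.percentile(x[m],[5,50,95]),np.percentile(y[m],[5,50,95]))
E
```

```text
[ 0.4844981  -0.09184884  0.20465025] [-1.30592096e-03  8.65965599e-01  5.00101307e-01 -7.47528635e-04] [-4.28764803e-01  2.43375756e-02  1.83404676e+00  3.08125124e-04
  1.28620324e+00  9.45117443e-02] [ 0.84493545  1.0337176  -0.50600549]
148 [-0.12918718 -0.12524169 -0.11742618] [-0.03628085  0.00928674  0.04607704]
```

View pics/handle.png

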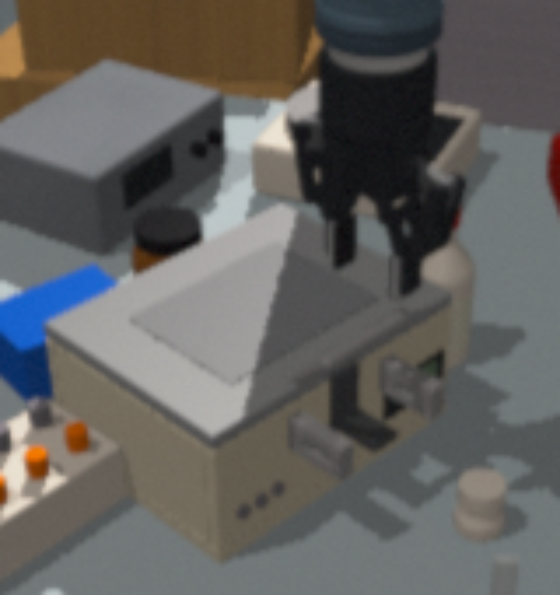

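The picture shows the gripper above the handle, its fingers in front and behind at crop (340,240) and (405,270). The guides are empty and only the hook shows at (355,405). TCP local is (-0.125, 0.002), which matches the handle. I'll lower and close.

Call:
{"op": "carry_out", "data": {"plan": [[[0,0,-0.016,0,0,0,0.6],[0,0,-0.034,0,0,0,0.6],[0,0,-0.052,0,0,0,0.6],[0,0,-0.064,0,0,0,0.6],[0,0,-0.068,0,0,0,0.6]]]}}

```text
time_s: 11.28
eef_pos: [0.4844, -0.0923, 0.1368]
eef_rot: [-0.001, 0.866, 0.5, -0.001]
wrist_force: [-0.0, -0.9, -0.2]
opening: 0.595
grasp_force: 0.0
```

Call:
{"op": "carry_out", "data": {"plan": [[[0,0,0,0,0,0,0.6],[0,0,0,0,0,0,0.3],[0,0,0,0,0,0,0.0],[0,0,0,0,0,0,0.0],[0,0,0,0,0,0,0.0]]]}}

```text
time_s: 11.7
eef_pos: [0.4866, -0.0939, 0.14]
eef_rot: [0.001, 0.866, 0.5, 0.001]
wrist_force: [2.6, -0.1, 1.7]
opening: 0.118
grasp_force: 58.4
```

Call:
{"op": "carry_out", "data": {"plan": [[[0,0,0,0,0,0,0.0],[0,0,0,0,0,0,0.0],[0,0,0,0,0,0,0.0],[0,0,0,0,0,0,0.0],[0,0,0,0,0,0,0.0]]]}}

```text
time_s: 12.12
eef_pos: [0.4866, -0.0939, 0.14]
eef_rot: [0.001, 0.866, 0.5, 0.001]
wrist_force: [1.7, 0.2, 6.1]
opening: 0.114
grasp_force: 58.8
```

Call:
{"op": "carry_out", "data": {"plan": [[[0.0015,-0.001,0.008,0,0,0,0.0],[0.003,-0.002,0.0155,0,0,0,0.0],[0.005,-0.003,0.0235,0,0,0,0.0],[0.0075,-0.0045,0.031,0,0,0,0.0],[0.01,-0.0055,0.0385,0,0,0,0.0]]]}}

```text
time_s: 12.53
eef_pos: [0.4955, -0.0992, 0.1769]
eef_rot: [-0.0, 0.866, 0.5, -0.0]
wrist_force: [4.9, -3.5, -7.4]
opening: 0.118
grasp_force: 58.3
```

Call:
{"op": "carry_out", "data": {"plan": [[[0.0025,-0.0015,0.0075,0,0,0,0.0],[0.0055,-0.003,0.0145,0,0,0,0.0],[0.0085,-0.005,0.022,0,0,0,0.0],[0.012,-0.007,0.029,0,0,0,0.0],[0.0155,-0.009,0.036,0,0,0,0.0]]]}}

```text
time_s: 12.95
eef_pos: [0.5103, -0.1079, 0.2131]
eef_rot: [-0.001, 0.866, 0.5, -0.001]
wrist_force: [1.2, -0.8, -6.0]
opening: 0.116
grasp_force: 58.3
```

Call:
{"op": "carry_out", "data": {"plan": [[[0.004,-0.002,0.0065,0,0,0,0.0],[0.008,-0.0045,0.0135,0,0,0,0.0],[0.012,-0.007,0.02,0,0,0,0.0],[0.016,-0.0095,0.026,0,0,0,0.0],[0.0205,-0.012,0.032,0,0,0,0.0]]]}}

```text
time_s: 13.37
eef_pos: [0.53, -0.1194, 0.2457]
eef_rot: [-0.002, 0.866, 0.5, -0.002]
wrist_force: [-8.0, 1.6, 0.3]
opening: 0.109
grasp_force: 58.5
```

```bash
cat > lid.py <<'E'
from h import *
o=get_obs();print(o["eef_pos"],o["wrist_force"],o["opening"])
for n in("side","top"):
    w=world(camera(n));L=w[...,:2]-[.5935,-.1563];x=L[...,0]*.866-L[...,1]*.5;y=L[...,0]*.5+L[...,1]*.866;z=w[...,2]
    m=(x<.08)&(x>-.08)&(abs(y)<.11)&(abs(y)>.05)&(z>.115)&(z<.32)
    p=np.stack([x[m],z[m]],1)
    a,b=np.polyfit(p[:,0],p[:,1],1)
    for _ in range(8):
        r=abs(p[:,1]-a*p[:,0]-b);q=p[r<max(.004,np.median(r)*1.5)];a,b=np.polyfit(q[:,0],q[:,1],1)
    print(n,len(p),len(q),"lid deg",np.degrees(np.arctan(-a)),"z at hinge x",a*.1+b)
E
python3 lid.py
```

```text
[ 0.52998001 -0.11938275  0.24574755] [-7.96754102  1.64748595  0.33929258] 0.10945858909969977
side 536 411 lid deg 28.020360082015902 z at hinge x 0.12993916819785456
top 1082 955 lid deg 29.281564939414846 z at hinge x 0.12704054407827128
```

Call:
{"op": "carry_out", "data": {"plan": [[[0.0045,-0.0025,0.006,0,0,0,0.0],[0.0095,-0.0055,0.0115,0,0,0,0.0],[0.0145,-0.0085,0.017,0,0,0,0.0],[0.02,-0.0115,0.0225,0,0,0,0.0],[0.025,-0.0145,0.0275,0,0,0,0.0]]]}}

```text
time_s: 13.88
eef_pos: [0.5546, -0.1338, 0.2747]
eef_rot: [-0.002, 0.866, 0.5, -0.002]
wrist_force: [-13.1, 4.2, 10.3]
opening: 0.113
grasp_force: 58.5
```

Call:
{"op": "carry_out", "data": {"plan": [[[0,0,0,0,0,0,0.0],[0,0,0,0,0,0,0.0],[0,0,0,0,0,0,0.0],[0,0,0,0,0,0,0.0],[0,0,0,0,0,0,0.0]]]}}

```text
time_s: 14.3
eef_pos: [0.555, -0.134, 0.2752]
eef_rot: [-0.001, 0.866, 0.5, -0.001]
wrist_force: [-12.1, 3.0, 11.0]
opening: 0.116
grasp_force: 59.5
```

```bash
python3 lid.py; python3 - <<'E'
from h import *
c=camera("side");save(c["pixels"],"end.png")
E
```

```text
[ 0.55501309 -0.13402522  0.27516307] [-12.13324076   3.00740178  11.04522337] 0.11614247668955573
side 230 195 lid deg -39.77671052347248 z at hinge x 0.3662974015794073
top 858 698 lid deg 38.83629922454633 z at hinge x 0.12982944519213263
```

View pics/end.png

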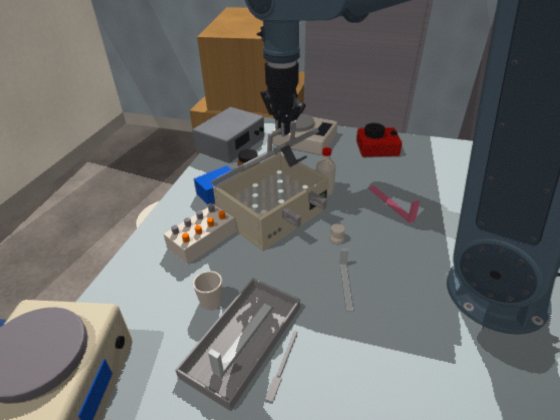

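Picture: lid raised with the gripper at (285,120) holding the handle, box open, and the bar still in the tray at (240,340). The camera fit gives about 38.8°, and the arm geometry 39.6°. Raising 4 mm adds about 0.6° and eases the inward pull.

Call:
{"op": "carry_out", "data": {"plan": [[[0,0,0.001,0,0,0,0.0],[0,0,0.002,0,0,0,0.0],[0,0,0.003,0,0,0,0.0],[0,0,0.004,0,0,0,0.0],[0,0,0.004,0,0,0,0.0]]]}}

```text
time_s: 14.87
eef_pos: [0.5563, -0.1348, 0.2766]
eef_rot: [-0.0, 0.866, 0.5, -0.0]
wrist_force: [-2.8, -2.9, -4.1]
opening: 0.111
grasp_force: 58.8
```

Call:
{"op": "carry_out", "data": {"plan": [[[0,0,0,0,0,0,0.0],[0,0,0,0,0,0,0.0],[0,0,0,0,0,0,0.0],[0,0,0,0,0,0,0.0],[0,0,0,0,0,0,0.0]]]}}

```text
time_s: 15.28
eef_pos: [0.5563, -0.1347, 0.2766]
eef_rot: [-0.0, 0.866, 0.5, -0.0]
wrist_force: [-2.6, -3.4, -4.9]
opening: 0.109
grasp_force: 58.7
```

```bash
python3 lid.py; python3 - <<'E'
from h import *
w=world(camera("top"));L=w[...,:2]-[.5935,-.1563];x=L[...,0]*.866-L[...,1]*.5;y=L[...,0]*.5+L[...,1]*.866;z=w[...,2]
for s in(-1,1):
  m=(x<.09)&(x>-.03)&(s*y>.06)&(s*y<.12)&(abs(z-(.127+(.1-x)*.83))<.02)
  a,b=np.polyfit(x[m],z[m],1);print(s,m.sum(),np.degrees(np.arctan(-a)),a*.1+b, "via hinge",np.median(np.degrees(np.arctan((z[m]-.128)/(.1-x[m])))))
E
```

```text
[ 0.55629901 -0.13472556  0.27656101] [-2.63887592 -3.43560287 -4.9173518 ] 0.1090006088804429
side 237 186 lid deg 41.499910703629936 z at hinge x 0.11023301380437586
top 862 702 lid deg 39.32004059597804 z at hinge x 0.1299977583723479Traceback (most recent call last):
  File "<stdin>", line 5, in <module>
    raise TypeError("expected non-empty vector for x")
TypeError: expected non-empty vector for x
```

```bash
python3 -c "
from bench import hand_in
print(hand_in())"
```

```text
the job is handed in; nothing more can be done
None
```

The locking bar is out of the guides and lying flat in the tray, and I handed the job in with the gripper holding the lid at about 40° (arm geometry 40.1°, top camera 39.3°), at about 15 s.

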